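# Close the watering valve box

### The arm

A 6-joint arm with a two-finger parallel gripper is mounted at the origin on the work surface. World frame = base frame: x ahead of the robot, y to its left, z up, the work surface at z = 0. Lengths are in m, angles in rad, forces in N, time in s.
With the tool pointing down it reaches from about 0.2 to 0.875 m from the base axis. Payload 3.4 kg.
Tool frame: the origin (TCP) lies at the very end of the fingers, on their centre line; the grasp point (between the pads) lies r.grip_depth behind it (r.grip_depth is the distance from the TCP to the grasp point, in m); z points along the fingers, x is the direction in which the jaws open and shut, and the axes are right-handed (so a half turn about z gives the same grasp; the last joint's range is limited). The gripper opens to 94 mm and grips with 3 to 60 N. Pads are 16 mm wide; open, the fingers measure 119 mm over their backs; the gripper's body (75 mm by 177 mm) begins 78 mm behind the grasp point.
Start: joints at [1.059, 0.276, 1.505, -0, 1.361, -0.121], TCP at [0.219, 0.532, 0.205] pointing down, gripper open.
Joint ranges: [-2.89, 2.89], [-0.75, 2.08], [0.22, 2.7], [-1.18, 4.32], [0.11, 2.71], [-2.7, 2.7]. Speed limits (rad/s): [2.57, 2.57, 3.14, 3.14, 3.14, 3.14].

### API

Orientations are given as a unit quaternion [w, x, y, z].
In Python, from workcell import status, grab_frame, camera_info, ticket, r gives the robot as it stands. The module is installed in compiled form; this text tells all that it offers.
- The arm moves only by the tool arm_command, never from a script. Its argument "plan" is one flat list of numbers, 6 for each row, row after row: the shift along the tool's x, y, z in cm, then the turn, a rotation vector about the tool's x, y, z in rad. In form: [dx, dy, dz, wx, wy, wz, dx, dy, dz, wx, wy, wz, ...]. A call has exactly 10 rows; each row is the pose to reach, as a shift and turn from the pose commanded when the call began, along the tool's axes at that moment; what a row does not reach only later rows make up. A row lasts 1/10 s, in which the tool goes at most 50 mm and 8.59 degrees, less where a joint would pass 70% of its speed; a pose out of reach is approached as far as the arm can. A call with a gripper value outside its range is refused whole. "grip" is the closure, from 0 (fully open) to 1 (shut), set as the call begins (left out, the last holds). The fingers move at their own pace and stop on an object; "grip_force" is the grip in N (left out, the last holds). Time passes only in rows, so rows that repeat a pose let the fingers close, or fill a call up. It gives the time, the measured TCP pose, the force and the opening at its end, in the units of the state.
- status.sense(): the state, without advancing time (a new reading comes with each control period).
- grab_frame(name): name is "scene" or "top" or "wrist"; returns the picture (400x640x3 uint8, red, green, blue); there is no depth.
- camera_info(name): a dict with "camera_matrix" (3x3 intrinsics, pixels), "distortion" ([k1, k2, p1, p2, k3] as OpenCV has them; the pictures are not rectified), "R" (3x3) and "t" (3): a world point X has camera coordinates R X + t. Camera axes: x right, y down, z forward; pixel columns grow to the right and rows downward; lengths in m; the calibration is good to about 2 mm. A picture is of the moment at which its call begins: read the wrist's pose just before it. camera_info takes no time and is no camera call; for the wrist camera it gives the pose at the moment of the call.
- ticket.hand_in(): hands the job in, once; it reports no verdict.
The state is a dict: "clock": time; "joints": joint angles; "qvel": joint speeds; "joint_torque": joint torques, N m; "ee_pos": TCP position; "eef_rot": TCP orientation; "wrist_force": force on the tool from outside, world axes, zero at the start; "ft_torque": the same for the moment, N m; "width": opening from 0.0 (shut) to 1.0 (fully open).
Only numpy, scipy, OpenCV 4.12 (cv2) and the standard library are available. Lean on these libraries where they do the work, as an engineer would, in place of code of your own. Each camera call takes 0.05 s, during which the arm holds its last target. There are 200 camera calls.

### The job

Take the wooden presser board off the open valve box and lay it flat in the white tray. Then hook the cover's two tongues in under the box's lip at a tilt, swing the cover down and press its far edge until the sprung catch snaps over it, so that the cover lies level and fully home, and let go. Do not shove or knock over the pots, the bottle or the seed pan.

Things in the scene. Friction and masses are not known exactly. Their poses are not given: they have to be found in the camera images.
- valve_box: Open valve box, grey plastic, 216 (x) x 154 (y) x 72 mm high, fixed to the bench. Origin under its centre on the bench; z up, +x from the lip side (towards the robot) to the catch side. Inner faces: lip-side wall x = -100 mm, far wall x = +100 (top 60 mm high), side walls y = +-69 (72 high). A catch housing stands 26 mm out of the far wall. Two valves low inside are only looks.
- box_lip (a point): Middle of the lower inner edge of the box's lip, box axes: at x = -78 mm in the box, 61 mm over the bench. The lip overhangs the 22 mm next to the lip-side wall over the whole inner width (138 mm); it is 11 mm thick and hollow space is open below it, down to the box's floor. A tilt of 10 to 15 degrees is enough to bring the cover over the catch and in under the lip.
- box_seat (a point): Where the underside centre of the cover's plate lies when home: 90 mm along +x from the lip point, 9 mm lower (52 mm over the bench), box axes. The cover then has about +-2 mm play in x and +-6 in y. It rests on ledges, 10 mm wide, along both side walls at this height, from 8 to 178 mm along +x of the lip point.
- catch_nose (a point): Inner tip of the sprung steel catch (36 mm wide) at the middle of the far wall, at rest 170 mm along +x of the lip point and 1 mm lower; box axes. From the tip a ramp rises at 60 degrees from level, leaning back to +x, to 82 mm over the bench. Its underside at 60 mm is 2 mm above the top of the seated cover.
- catch (a joint): Slide of the catch along the box's +x, in m: 0 is out (at rest), 0.012 fully pushed back. Spring: 1.8 N at 0 plus 0.45 N per mm. Going down, the cover's far edge pushes it back 4 to 8 mm, which takes about 5 to 15 N of downward push near that edge; then it snaps over the edge by itself.
- cover_rib (a point): Cover, loose, flat on the bench: grey plastic plate 172 (x) x 126 (y) x 6 mm, about 0.16 kg, with an upright grip rib across its centre, 14 thick (x), 74 long (y), 32 high above the plate. This point: 22 mm above the plate's underside, in the rib. z up, -x to the edge with two tongues (28 wide, at y = +-36 mm, 24 mm long, as thick as and level with the plate).
- cover_tongues (a point): Midway between the tips of the cover's two tongues, half-way through their thickness: 110 mm along -x from the rib, 3 mm above the plate's underside. Cover axes.
- cover_far_edge (a point): Middle of the cover's plain edge opposite the tongues: 86 mm along +x from the rib, 3 mm above the plate's underside. Cover axes.
- presser_handle (a point): Wooden presser board, loose, about 0.15 kg, lying at first across the box on its two side walls (underside 72 mm up): board 200 (x) x 40 (y) x 14 mm, with a handle block centred on top, 80 (x) x 22 (y) x 34 mm high. This point: centre of the handle, 31 mm above the board's underside. z up.
- tray_floor (a point): Low white plastic tray fixed to the bench, left or right of the box: 260 (x) x 124 (y) x 18 mm high, walls 4 mm. This point: centre of its inner floor, about 5 mm above the bench; x along its length.
- pot_a: Potted succulent, 80 mm wide, about 110 mm tall with its leaves, loose; origin under its centre.
- pot_b: Potted succulent, 84 mm wide, about 105 mm tall, loose; origin under its centre.
- pot_c: Potted succulent, 72 mm wide, about 100 mm tall, loose; origin under its centre.
- pot_d: Potted succulent, 76 mm wide, about 100 mm tall, loose; origin under its centre.
- pot_e: Small potted succulent, 52 mm wide, about 75 mm tall, close beside the box, loose; origin under its centre.
- feed_bottle: Plant feed bottle, 42 mm wide, 85 mm tall, close beside the box, loose; origin under its centre.
- seed_pan: Empty black seed pan, 130 x 90 x 35 mm, beyond the box, loose; origin under its centre.
There are look-alikes about, which are no part of the job. Leave any yellow look-alike of the part that bears cover_rib alone.

How it is judged:
On the way, in this order (a step that is already met when the one before it is completed fails the run):
1. the presser board lies flat in the tray (x of presser_handle in the frame of tray_floor between -0.04 and 0.04 m and y of presser_handle in the frame of tray_floor between -0.05 and 0.05 m and z of presser_handle in the frame of tray_floor below 0.04 m and angle between presser_handle's own z axis and vertical below 0.1 rad), for 0.2 s.
2. the cover's tongues are under the lip while the cover is tilted, tongues low (x of cover_tongues in the frame of box_lip between -0.03 and -0.006 m and y of cover_tongues in the frame of box_lip between -0.012 and 0.012 m and z of cover_tongues in the frame of box_lip below -0.001 m and angle between cover_rib's own z axis and vertical above 0.1 rad), for 0.1 s.
At the end, for the whole second after the job is handed in: Board flat in the tray, centre within 40 mm along and 50 mm across of the tray's. Tongues 8 mm or more under the lip, far edge down under the catch (within 3.5 mm), catch sprung back within 2.5 mm, cover level within 0.04 rad (all of step 1 and x of cover_tongues in the frame of box_lip between -0.03 and -0.008 m and x of cover_far_edge in the frame of box_seat between 0.08 and 0.092 m and y of cover_tongues in the frame of box_lip between -0.012 and 0.012 m and z of cover_tongues in the frame of box_lip below -0.001 m and z of cover_far_edge in the frame of box_seat between -0.002 and 0.0065 m and angle between cover_rib's own z axis and vertical below 0.04 rad and value of joint catch below 0.0025 m); the robot touches nothing.
It fails at once if a pot, the bottle or the seed pan shoved more than 40 mm (distance of any of pot_a, pot_b, pot_c, pot_d, pot_e, feed_bottle, seed_pan from where it was at the start of the episode above 0.04 m).
It fails at once if a pot, the bottle or the seed pan knocked over (angle between any of pot_a, pot_b, pot_c, pot_d, pot_e, feed_bottle, seed_pan's own z axis and vertical above 0.5 rad).
It also fails if it takes over 64 s, if anything falls off the work surface, if the arm or the gripper's body presses on something with over 40 N, if the wrist force passes 120 N, or if a joint passes its speed limit or range.

## Working session

There is one attempt and no reset: what is moved stays moved. The work goes in short steps, Python scripts to look and compute and a tool call to move; the robot and the scene stay as the last step left them, time stands still between calls to the robot, and variables do not carry over. Pictures are saved under pics/ and viewed, on a budget of 10 in all, crops included, one or two more only if the job needs it, and the job is handed in when it is done.

Besides the shell and the picture viewer there is one more tool, called after "Emit:" as name(argument=value, ...), one argument or row to a line, values as JSON. arm_command: Moves the arm, as the interface text tells. Its arguments: {"type":"object","properties":{"plan":{"type":"array","items":{"type":"number"}},"grip":{"type":"number"},"grip_force":{"type":"number"}},"required":["plan"]}

```bash
mkdir -p pics; python3 - <<'E'
from workcell import status, grab_frame, camera_info, r
import cv2,numpy as np
for n in("scene","top"):
    cv2.imwrite(f"pics/{n}0.png",cv2.cvtColor(grab_frame(n),cv2.COLOR_RGB2BGR))
    c=camera_info(n);print(n,c)
print(camera_info("wrist"));print(status.sense(),r.grip_depth)
E
```

```text
scene {'camera_matrix': array([[471.28014531,   0.        , 325.34208697],
       [  0.        , 471.28014531, 202.80232159],
       [  0.        ,   0.        ,   1.        ]]), 'distortion': array([-0.05538393,  0.        ,  0.        ,  0.        ,  0.        ]), 'R': array([[ 0.51141007,  0.85932403,  0.00468603],
       [ 0.69322057, -0.40932193, -0.59321228],
       [-0.50784347,  0.30662319, -0.80503244]]), 't': array([-0.2741545 , -0.31913411,  1.729063  ])}
top {'camera_matrix': array([[398.03988901,   0.        , 321.85665985],
       [  0.        , 398.03988901, 202.88067797],
       [  0.        ,   0.        ,   1.        ]]), 'distortion': array([0.0100758, 0.       , 0.       , 0.       , 0.       ]), 'R': array([[-0.00622683, -0.99994112,  0.00888776],
       [-0.98443638,  0.00456877, -0.17568194],
       [ 0.17563099, -0.00984337, -0.98440686]]), 't': array([2.81024087e-04, 5.51115358e-01, 1.02566000e+00])}
{'camera_matrix': array([[299.62401481,   0.        , 322.0193676 ],
       [  0.        , 299.62401481, 197.32472026],
       [  0.        ,   0.        ,   1. 
[... 281 characters left out ...]
405706,  0.39191475])}
{'clock': 0.1, 'joints': array([ 1.05901733e+00,  2.76490092e-01,  1.50597452e+00,  2.40598236e-05,
        1.36072637e+00, -1.20995285e-01]), 'qvel': array([-0.00105168, -0.00093269, -0.00396167, -0.00135338,  0.002879  ,
        0.00095751]), 'joint_torque': array([ 3.02506378e-03, -4.05458486e+01, -2.37779886e+01,  7.03629828e-02,
        2.99191580e-02, -6.42784948e-05]), 'ee_pos': array([0.21876873, 0.5312082 , 0.20472778]), 'eef_rot': array([ 3.50730677e-04,  8.30938304e-01,  5.56363996e-01, -7.18180581e-04]), 'wrist_force': array([ 0.35619525, -0.17020468, -0.14938562]), 'ft_torque': array([0.01345405, 0.02687551, 0.01086355]), 'width': 0.999745149796932} 0.0188
```

View pics/top0.png

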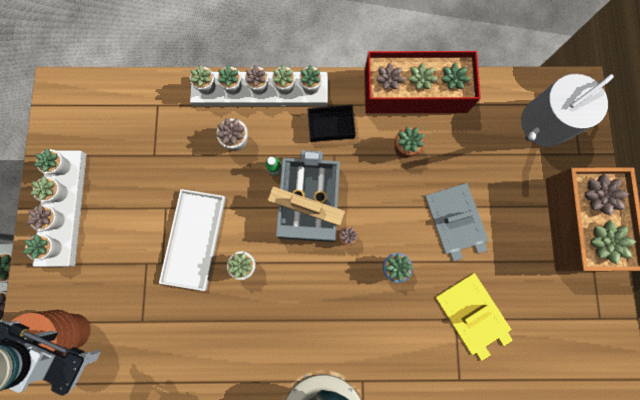

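View pics/scene0.png

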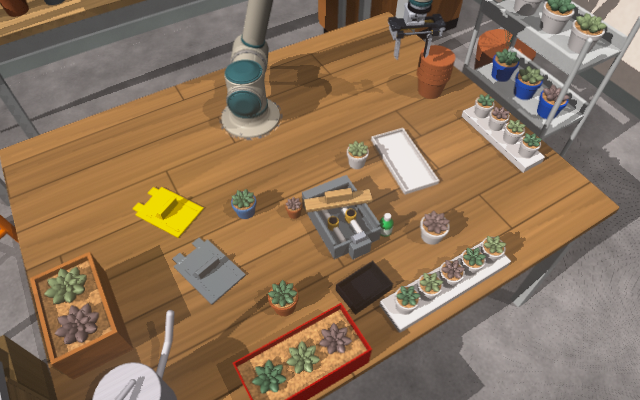

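Candidates for the cover are the grey plate at top-view (458,220), which has two tongues toward the robot, and the yellow look-alike at (475,315), which I must leave alone. I choose the grey one. The presser is at (307,205), the box at (308,200), the tray at (193,240). One close crop to check this.

```bash
cat > h.py <<'E'
import cv2,numpy as np
from workcell import status, grab_frame, camera_info, r
from scipy.spatial.transform import Rotation as Ro
def p2w(c,px,z):
    u=cv2.undistortPoints(np.array([[px]],float),c["camera_matrix"],c["distortion"])[0,0]
    R,t=c["R"],c["t"];o=-R.T@t;d=R.T@np.array([u[0],u[1],1]);return o+d*(z-o[2])/d[2]
def w2p(c,X):
    return cv2.projectPoints(np.array(X,float).reshape(-1,3),cv2.Rodrigues(c["R"])[0],c["t"],c["camera_matrix"],c["distortion"])[0][:,0]
def pose():
    s=status.sense();q=s["eef_rot"];return np.array(s["ee_pos"]),Ro.from_quat([q[1],q[2],q[3],q[0]])
def delta(pt,Rt):
    p,R=pose();return (R.inv().apply(np.array(pt)-p)*100).round(2),(R.inv()*Rt).as_rotvec().round(4)
def down(yaw): # tool x at yaw in world, z down
    c,s=np.cos(yaw),np.sin(yaw);return Ro.from_matrix(np.array([[c,s,0],[s,-c,0],[0,0,-1]]))
E
python3 - <<'E'
import cv2
a=cv2.imread("pics/top0.png")
def cr(x0,y0,x1,y1,s):
    c=cv2.resize(a[y0:y1,x0:x1],None,fx=s,fy=s,interpolation=cv2.INTER_CUBIC)
    for x in range(x0-x0%-10,x1,10):
        cv2.line(c,((x-x0)*s,0),((x-x0)*s,4 if x%50 else 14),(0,0,255),1)
        if x%20==0: cv2.putText(c,str(x),((x-x0)*s,24),0,.35,(0,0,255),1)
    for y in range(y0-y0%-10,y1,10):
        cv2.line(c,(0,(y-y0)*s),(6,(y-y0)*s),(0,0,255),1); 
        if y%20==0: cv2.putText(c,str(y),(8,(y-y0)*s+4),0,.35,(0,0,255),1)
    return c
import numpy as np
A=cr(260,145,360,245,4);B=cr(420,170,520,270,4)
C=cr(150,180,250,300,4)[:, :]
o=np.hstack([A,B]);cv2.imwrite("pics/crop.png",o)
E
```

```text
(no output)
```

View pics/crop.png

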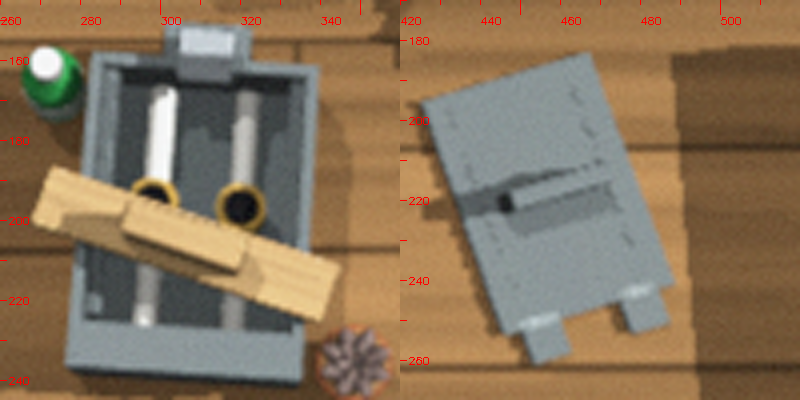

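```bash
python3 - <<'E'
from h import *
c=camera_info("top")
def fit(px,model,z):
    W=np.array([p2w(c,p,z)[:2] for p in px]);M=np.array(model,float)
    a=W-W.mean(0);b=M-M.mean(0)
    th=np.arctan2((b[:,0]*a[:,1]-b[:,1]*a[:,0]).sum(),(b*a).sum())
    R=np.array([[np.cos(th),-np.sin(th)],[np.sin(th),np.cos(th)]])
    o=W.mean(0)-R@M.mean(0);e=W-(M@R.T+o);print(o.round(4),round(th,4),"res mm",(e*1000).round(1).tolist())
    return o,th
# order: far-left(+x,+y), far-right(+x,-y), near-right, near-left
fit([(425,195),(467,183),(488,241),(446,253)],[(.086,.063),(.086,-.063),(-.086,-.063),(-.086,.063)],.006)
# box outer top corners z .072 
fit([(283,158),(318,161),(335,238),(276.5,234)][2:],[(-.108,-.077),(-.108,.077)],.072)
fit([(283,158),(339,161.5),(335,238),(276.5,234)],[(.108,.077),(.108,-.077),(-.108,-.077),(-.108,.077)],.072)
# presser board top z .086
fit([(273,186.5),(345,211),(340,225),(268.5,200)],[(-.1,.02),(.1,.02),(.1,-.02),(-.1,-.02)],.086)
# handle top z .120
fit([(291,195),(321,206),(318,213),(288,203)],[(-.04,.011),(.04,.011),(.04,-.011),(-.04,-.011)],.120)
# tray rim corners z .018 
fit([(179,191),(225,194),(208,290),(161,286)],[(.13,.062),(.13,-.062),(-.13,-.062),(-.13,.062)],.018)
for n,p,z in[("pote",(348,236),.05),("bottle",(271,163),.08),("potw",(240,265),.09),("potb",(398,267),.09),("pot_r",(410,141),.09),("pan",(331,123),.035)]:print(n,p2w(c,p,z).round(3))
E
```

```text
[ 0.5152 -0.379 ] 0.28 res mm [[-0.4, 0.2], [-1.1, 0.2], [-0.5, 1.2], [2.0, -1.6]]
[0.5674 0.032 ] -0.0738 res mm [[0.1, 0.8], [-0.1, -0.8]]
[0.5623 0.033 ] -0.0689 res mm [[-5.2, -1.0], [-4.9, 2.0], [4.8, 0.3], [5.4, -1.2]]
[0.5376 0.0377] -1.9112 res mm [[-1.2, 0.1], [-0.3, 0.9], [0.9, 1.1], [0.6, -2.1]]
[0.5352 0.0417] -1.9182 res mm [[-0.1, 0.2], [-1.4, -0.2], [1.5, -0.1], [0.1, 0.1]]
[0.4577 0.3472] -0.1216 res mm [[-2.3, 1.0], [3.7, -3.6], [1.1, 0.3], [-2.5, 2.3]]
pote [ 0.461 -0.072  0.05 ]
bottle [0.654 0.132 0.08 ]
potw [0.386 0.205 0.09 ]
potb [ 0.378 -0.194  0.09 ]
pot_r [ 0.711 -0.239  0.09 ]
pan [ 0.784 -0.03   0.035]
```

The crop confirms the choice: the grey plate at (457,218) has its rib at (460,217) and tongues at (455,257) and (480,249). The presser lies across the box, with its handle at (305,204), and the fitted sizes agree to about 2 mm. Next I go above the presser.

```bash
python3 - <<'E'
from h import *
print(delta([.536,.040,.20],down(-.344)))
E
```

```text
(array([-33.33,  48.04,   0.52]), array([1.000e-03, 1.400e-03, 1.524e+00]))
```

Emit:
arm_command(
  plan=[-4,6,0.5,0,0,0.15,-8,12,0.5,0,0,0.3,-11,16,0.5,0,0,0.45,-14,20,0.5,0,0,0.6,-17,24,0.5,0,0,0.75,-20,28.5,0.5,0,0,0.9,-23,33,0.5,0,0,1.05,-26,37,0.5,0,0,1.2,-29,41,0.5,0,0,1.35,-31.5,45,0.5,0,0,1.5],
  grip=0,
)

```text
clock: 1.1
ee_pos: [0.4882, 0.1084, 0.2003]
eef_rot: [-0.0, 0.987, -0.163, -0.0]
wrist_force: [0.6, -0.3, -0.0]
width: 0.999
```

Emit:
arm_command(
  plan=[-2,3,0,0,0,0.02,-2,3,0,0,0,0.02,-2,3,0,0,0,0.02,-2,3,0,0,0,0.02,-2,3,0,0,0,0.02,-2,3,0,0,0,0.02,-2,3,0,0,0,0.02,-2,3,0,0,0,0.02,-2,3,0,0,0,0.02,-2,3,0,0,0,0.02],
)

```text
clock: 2.1
ee_pos: [0.4595, 0.0882, 0.2005]
eef_rot: [-0.0, 0.986, -0.169, 0.0]
wrist_force: [1.0, -0.8, 0.6]
width: 1.0
```

```bash
python3 - <<'E'
from h import *
p,R=pose();print(p,R.as_matrix().round(3).tolist(),status.sense()["clock"])
c=camera_info("wrist");a=cv2.cvtColor(grab_frame("wrist"),cv2.COLOR_RGB2BGR)
cv2.imwrite("pics/w1.png",a)
np.savez("w1.npz",**c)
print(delta([.536,.040,.20],down(-.344)))
E
```

```text
[0.45949483 0.0882275  0.2004693 ] [[0.943, -0.333, 0.0], [-0.333, -0.943, 0.0], [0.0, -0.0, -1.0]] 2.1
(array([8.82, 1.99, 0.04]), array([-0.    ,  0.    ,  0.0041]))
```

View pics/w1.png

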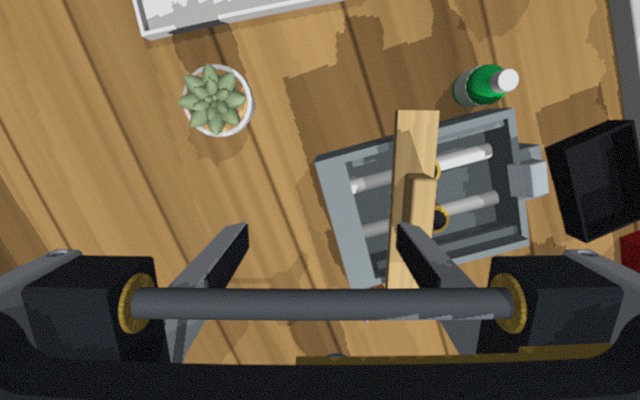

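```bash
python3 - <<'E'
from h import *
c=dict(np.load("w1.npz"))
for n,p,z in[("farL",(515,109),.072),("nearL",(316,158),.072),("farR",(529,244),.072),("hL-near",(411,177),.12),("hL-far",(437,178),.12),("bd-near",(397,110),.086),("bd-far",(438,111),.086),("bottle",(507,79),.085)]:print(n,p2w(c,p,z).round(4))
def box(o,th,P):
    R=np.array([[np.cos(th),-np.sin(th)],[np.sin(th),np.cos(th)]]);P=np.array(P);return np.c_[P[:,:2]@R.T+o,P[:,2]]
for o,th in[((.565,.032),-.07)]:
    print(w2p(c,box(o,th,[(.108,.077,.072),(-.108,.077,.072),(.108,-.077,.072),(-.078,.069,.072)])).round(0))
for o,th in[((.5365,.040),-1.915)]:
    print(w2p(c,box(o,th,[(-.1,.02,.086),(-.1,-.02,.086),(-.04,.011,.12),(-.04,-.011,.12)])).round(0))
E
```

```text
farL [0.6718 0.1036 0.072 ]
nearL [0.4652 0.1237 0.072 ]
farR [ 0.6596 -0.0475  0.072 ]
hL-near [0.5414 0.0846 0.12  ]
hL-far [0.5632 0.076  0.12  ]
bd-near [0.554  0.1423 0.086 ]
bd-far [0.5911 0.1285 0.086 ]
bottle [0.6621 0.1355 0.085 ]
[[521. 109.]
 [316. 165.]
 [536. 246.]
 [346. 165.]]
[[436. 113.]
 [395. 112.]
 [435. 181.]
 [410. 181.]]
```

Emit:
arm_command(
  plan=[4.5,0.9,0,0,0,0,9,1.8,0,0,0,0,9,1.8,3,0,0,0,9,1.8,6,0,0,0,9,1.8,8,0,0,0,9,1.8,10,0,0,0,9,1.8,11,0,0,0,9,1.8,11,0,0,0,9,1.8,11,0,0,0,9,1.8,11,0,0,0],
)

```text
clock: 3.15
ee_pos: [0.5393, 0.0412, 0.0917]
eef_rot: [-0.0, 0.986, -0.169, 0.001]
wrist_force: [-0.0, 0.5, 0.1]
width: 0.999
```

Emit:
arm_command(
  plan=[0,0,0,0,0,0,0,0,0,0,0,0,0,0,0,0,0,0,0,0,0,0,0,0,0,0,0,0,0,0,0,0,0,0,0,0,0,0,0,0,0,0,0,0,-2,0,0,0,0,0,-5,0,0,0,0,0,-8,0,0,0],
  grip=1,
  grip_force=30,
)

```text
clock: 4.15
ee_pos: [0.5379, 0.0412, 0.1709]
eef_rot: [0.0, 0.986, -0.169, -0.001]
wrist_force: [0.3, -0.1, 0.2]
width: 0.184
```

```bash
python3 - <<'E'
from h import *
p,R=pose();print(p,R.as_matrix().round(3).tolist(),status.sense()["width"])
print(delta([.457,.347,.17],down(-1.69)),delta([.457,.347,.025],down(-1.69)))
E
```

```text
[0.5378557  0.04119233 0.17094353] [[0.943, -0.334, -0.001], [-0.334, -0.943, 0.0], [-0.001, 0.0, -1.0]] 0.18372549026422857
(array([-17.82, -26.13,   0.11]), array([1.20e-03, 9.00e-04, 1.35e+00])) (array([-17.8 , -26.14,  14.61]), array([1.20e-03, 9.00e-04, 1.35e+00]))
```

```bash
python3 - <<'E'
from h import *
a=cv2.cvtColor(grab_frame("wrist"),cv2.COLOR_RGB2BGR);cv2.imwrite("pics/w2.png",a);s=status.sense();print(s["width"],s["wrist_force"])
E
```

```text
0.14166464342801866 [ 1.55171706 -1.15781594  2.34353141]
```

View pics/w2.png

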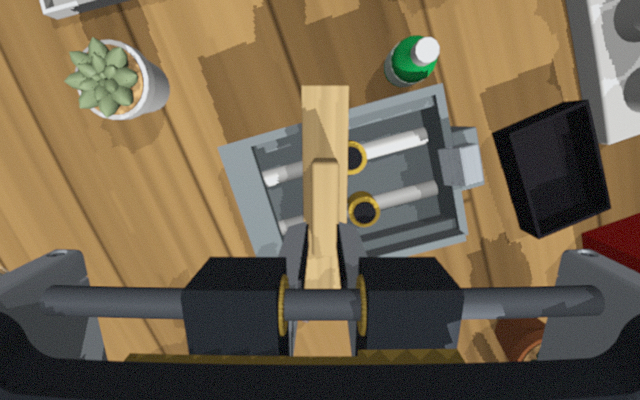

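Finger motion is slow (about 0.84 of full opening per second), so I lifted before the grip closed. The board is still on the box at (325,170), undisturbed. I'll reopen, go down again and let the fingers close fully.

Emit:
arm_command(
  plan=[0,0,0,0,0,0,0,0,0,0,0,0,0,0,0,0,0,0,0,0,0,0,0,0,0,0,2,0,0,0,0,0,4,0,0,0,0,0,6,0,0,0,0,0,8,0,0,0,0,0,8,0,0,0,0,0,8,0,0,0],
  grip=0.45,
)

```text
clock: 5.2
ee_pos: [0.538, 0.0412, 0.0901]
eef_rot: [0.0, 0.986, -0.169, -0.001]
wrist_force: [0.1, -0.7, 0.4]
width: 0.548
```

Emit:
arm_command(
  plan=[0,0,0,0,0,0,0,0,0,0,0,0,0,0,0,0,0,0,0,0,0,0,0,0,0,0,0,0,0,0,0,0,0,0,0,0,0,0,0,0,0,0,0,0,0,0,0,0,0,0,-0.5,0,0,0,0,0,-1,0,0,0],
  grip=1,
  grip_force=30,
)

```text
clock: 6.2
ee_pos: [0.5371, 0.0413, 0.0999]
eef_rot: [0.0, 0.986, -0.169, -0.001]
wrist_force: [-1.0, -0.1, -2.4]
width: 0.235
```

```bash
python3 - <<'E'
from h import *
s=status.sense();print(s["width"],s["wrist_force"])
p,R=pose();print(p)
print(delta([.457,.347,.17],down(-1.69)))
E
```

```text
0.23452217414367257 [-1.04292446 -0.13276357 -2.4129861 ]
[0.53713758 0.04131074 0.09986211]
(array([-17.77, -26.14,  -6.98]), array([0.0023, 0.0019, 1.35  ]))
```

Emit:
arm_command(
  plan=[0,0,-4,0,0,0,0,0,-7,0,0,0,-1.8,-2.6,-7,0,0,0.13,-4.5,-6.5,-7,0,0,0.27,-7,-10.4,-7,0,0,0.41,-9.7,-14.3,-7,0,0,0.55,-12.2,-18,-7,0,0,0.69,-14.5,-21.3,-7,0,0,0.83,-16.2,-24,-7,0,0,0.97,-17.5,-25.8,-7,0,0,1.11],
)

```text
clock: 7.2
ee_pos: [0.4579, 0.3451, 0.17]
eef_rot: [0.0, 0.747, -0.665, -0.001]
wrist_force: [0.0, -0.5, -1.2]
width: 0.23
```

```bash
python3 - <<'E'
from h import *
s=status.sense();print(s["width"],s["wrist_force"])
p,R=pose();print(p)
print(delta([.457,.347,.025],down(-1.69)))
E
```

```text
0.22983082333045174 [ 0.03322419 -0.54711284 -1.15114924]
[0.45785518 0.34512899 0.1700081 ]
(array([-0.19,  0.04, 14.5 ]), array([0.0015, 0.0003, 0.2359]))
```

Emit:
arm_command(
  plan=[0,0,2,0,0,0.12,-0.2,0,4,0,0,0.24,-0.2,0,7,0,0,0.24,-0.2,0,9.5,0,0,0.24,-0.2,0,11.5,0,0,0.24,-0.2,0,13,0,0,0.24,-0.2,0,14,0,0,0.24,-0.2,0,14.5,0,0,0.24,-0.2,0,14.6,0,0,0.24,-0.2,0,14.6,0,0,0.24],
)

```text
clock: 8.2
ee_pos: [0.4595, 0.345, 0.0249]
eef_rot: [0.0, -0.664, 0.748, -0.0]
wrist_force: [-0.3, 0.3, -2.0]
width: 0.231
```

Emit:
arm_command(
  plan=[0,0,0,0,0,0,0,0,0,0,0,0,0,0,0,0,0,0,0,0,0,0,0,0,0,0,-1,0,0,0,0,0,-5,0,0,0,0,0,-9,0,0,0,0,0,-13,0,0,0,0,0,-16,0,0,0,0,0,-17,0,0,0],
  grip=0.5,
)

```text
clock: 9.2
ee_pos: [0.4609, 0.3458, 0.199]
eef_rot: [0.004, -0.664, 0.748, -0.001]
wrist_force: [0.6, -0.5, 0.2]
width: 0.5
```

```bash
python3 - <<'E'
from h import *
p,R=pose();print(p,status.sense()["joints"].round(2))
c=camera_info("top");a=cv2.cvtColor(grab_frame("top"),cv2.COLOR_RGB2BGR);cv2.imwrite("pics/t2.png",a)
b=cv2.resize(a[140:300,150:350],None,fx=4,fy=4,interpolation=cv2.INTER_CUBIC)[:600]
cv2.imwrite("pics/t2c.png",b[:, :800])
print(delta([.515,-.379,.15],down(.28)),delta([.515,-.379,.15],down(.28+np.pi)))
E
```

```text
[0.46089246 0.34579506 0.19903508] [0.52 0.28 1.52 0.   1.34 2.21]
(array([ 71.34, -13.97,   4.63]), array([-0.0081, -0.0028, -1.9699])) (array([ 71.34, -13.97,   4.63]), array([-0.0025,  0.0073,  1.1717]))
```

View pics/t2c.png

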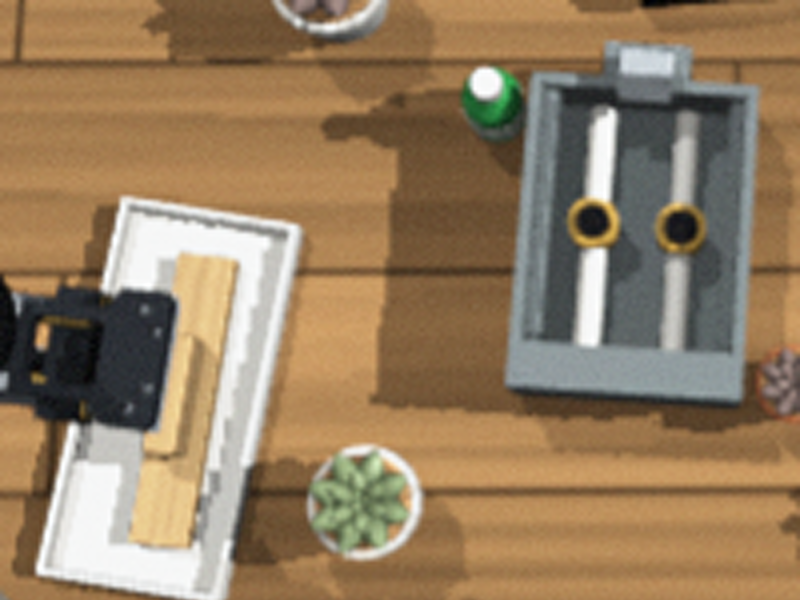

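The board lies flat in the tray, at crop (185,400), with its ends inside the walls. The box is now open at crop (635,220). I'll go over the box for one close look at it.

Emit:
arm_command(
  plan=[4,-1.4,-1,0,0,-0.14,8,-2.8,-2,0,0,-0.28,12,-4.2,-3,0,0,-0.42,16,-5.6,-4,0,0,-0.56,20,-7,-5,0,0,-0.7,24,-8.4,-5,0,0,-0.84,28,-9.8,-5,0,0,-0.98,32,-11.2,-5,0,0,-1.12,36,-12.6,-5,0,0,-1.26,39.2,-13.7,-5,0,0,-1.4],
)

```text
clock: 10.25
ee_pos: [0.5478, -0.063, 0.2424]
eef_rot: [0.0, 0.99, -0.142, -0.002]
wrist_force: [-0.2, 0.1, 0.6]
width: 0.499
```

Emit:
arm_command(
  plan=[0,0,0,0,0,-0.15,0,0,0,0,0,-0.3,0,0,0,0,0,-0.45,0,0,0,0,0,-0.57,0,0,0,0,0,-0.57,0,0,0,0,0,-0.57,0,0,0,0,0,-0.57,0,0,0,0,0,-0.57,0,0,0,0,0,-0.57,0,0,0,0,0,-0.57],
)

```text
clock: 11.25
ee_pos: [0.5486, -0.0607, 0.2445]
eef_rot: [-0.0, 0.99, 0.139, 0.0]
wrist_force: [-0.2, -0.7, -0.4]
width: 0.502
```

```bash
python3 - <<'E'
from h import *
c=camera_info("wrist");a=cv2.cvtColor(grab_frame("wrist"),cv2.COLOR_RGB2BGR)
cv2.imwrite("pics/w3.png",a);np.savez("w3.npz",**c)
o=np.array([.566,.032]);th=-.07;R=np.array([[np.cos(th),-np.sin(th)],[np.sin(th),np.cos(th)]])
P=np.array([(.108,.077,.072),(.108,-.077,.072),(-.108,-.077,.072),(-.108,.077,.072)])
print(w2p(c,np.c_[P[:,:2]@R.T+o,P[:,2]]).round(0).tolist())
print(pose()[0],delta([.515,-.379,.15],down(.28)))
E
```

```text
[[473.0, 79.0], [418.0, 203.0], [249.0, 142.0], [291.0, 5.0]]
[ 0.54854664 -0.06073921  0.24451324] (array([-12.01,  29.66,   9.45]), array([ 0.    , -0.0002, -0.0002]))
```

View pics/w3.png

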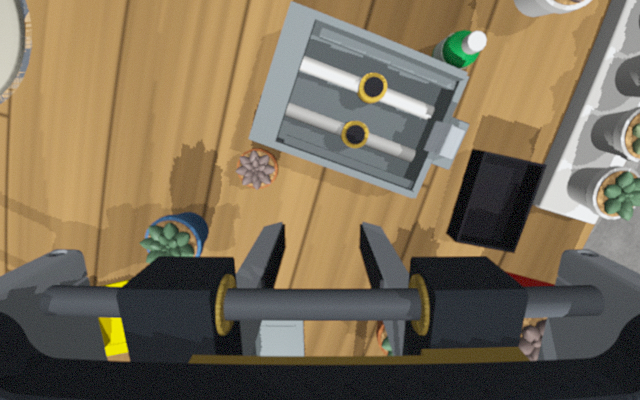

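```bash
python3 - <<'E'
from h import *
from scipy.optimize import least_squares
w=dict(np.load("w3.npz"));t=camera_info("top")
N=[(-.108,.077,.072),(-.108,-.077,.072)];L=[(-.078,.069,.072),(-.078,-.069,.072)]
def F(z):return [(.108,.077,z),(.108,-.077,z)]
obs={'w':(w,[(291,3),(251,139),(467,71),(415,197)]),'t':(t,[(277,235.8),(335.5,239),(282.5,158.5),(339.3,162)])}
def proj(c,q,P):
    P=np.array(P);co,s=np.cos(q[2]),np.sin(q[2]);return w2p(c,np.c_[P[:,:2]@np.array([[co,s],[-s,co]])+q[:2],P[:,2]])
for z in(.06,.072):
  for ks in('w','t','wt'):
    f=lambda q:np.concatenate([(proj(obs[k][0],q,N+F(z))-obs[k][1]).ravel() for k in ks])
    s=least_squares(f,[.565,.03,-.07]);print(z,ks,s.x.round(4),s.fun.round(1))
q=[.565,.031,-.07]
print("lip inner edge w,t",proj(w,q,L).round(1).tolist(),proj(t,q,L).round(1).tolist())
# free crop for lip & catch
a=cv2.imread("pics/w3.png")[0:210,235:485];cv2.imwrite("pics/w3c.png",cv2.resize(a,None,fx=3,fy=3,interpolation=cv2.INTER_CUBIC)[:600])
E
```

```text
0.06 w [ 0.5649  0.037  -0.0517] [-1.7 -1.7 -1.7  0.8  1.5  2.5  2.2 -1.2]
0.06 t [ 0.5618  0.0325 -0.0594] [-0.5  0.8  0.2  0.8  0.3 -0.7 -0.  -1.1]
0.06 wt [ 0.5644  0.0363 -0.053 ] [-2.2 -1.3 -2.3  1.1  0.9  3.1  1.5 -0.7 -1.7 -0.  -1.  -0.4 -1.4 -1.4
 -1.7 -2.2]
0.072 w [ 0.5628  0.0363 -0.0561] [-3.4 -2.  -3.9  0.4  4.6  1.4  3.   1.5]
0.072 t [ 0.5601  0.0324 -0.0607] [-0.5  1.4  0.2  1.5 -0.  -1.4  0.3 -1.7]
0.072 wt [ 0.5624  0.0357 -0.0568] [-3.8 -1.6 -4.3  0.7  4.1  1.9  2.4  1.8 -1.6  0.7 -0.9  0.5 -1.4 -2.1
 -1.1 -2.6]
lip inner edge w,t [[313.7, 23.6], [274.0, 145.1]] [[280.7, 223.8], [333.5, 227.2]]
```

View pics/w3c.png

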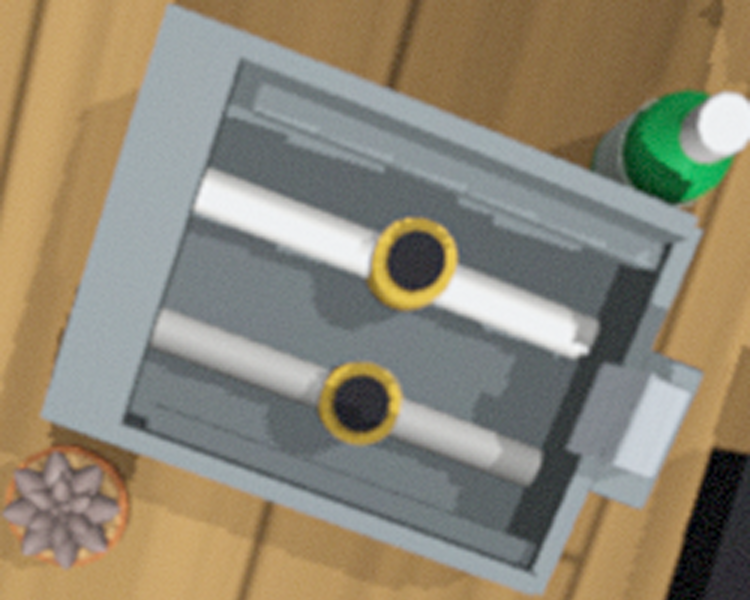

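```bash
python3 - <<'E'
from h import *
from scipy.optimize import least_squares
w=dict(np.load("w3.npz"))
P=np.array([(-.108,.077,.072),(-.108,-.077,.072),(.108,.077,.06),(.108,-.077,.06),(-.078,.069,.072),(-.078,-.069,.072),(.092,-.018,.06),(.092,.018,.06)])
O=np.array([(290.7,1.7),(249.3,138.3),(468.3,76),(416,197.3),(315.3,20),(276.7,140.7),(425,151.7),(437.3,121.7)])
def proj(q):
    co,s=np.cos(q[2]),np.sin(q[2]);return w2p(w,np.c_[P[:,:2]@np.array([[co,s],[-s,co]])+q[:2],P[:,2]])
s=least_squares(lambda q:(proj(q)-O).ravel(),[.565,.03,-.07],loss='soft_l1');print(s.x.round(4),(proj(s.x)-O).round(1).tolist())
E
```

```text
[ 0.566   0.0358 -0.0668] [[0.8, -0.1], [0.1, 1.1], [1.0, 0.6], [0.3, 0.5], [0.3, -0.6], [-0.7, 0.9], [-1.0, -2.6], [-1.1, -1.2]]
```

Emit:
arm_command(
  plan=[-1.7,4.2,1,0,0,0,-3.4,8.4,2,0,0,0,-5.1,12.6,3,0,0,0,-6.8,16.8,4,0,0,0,-8.5,21,5,0,0,0,-10.2,25.2,5,0,0,0,-11.6,28.6,6,0,0,0,-12,29.7,8,0,0,0,-12,29.7,10,0,0,0,-12,29.7,12,0,0,0],
  grip=0.4,
)

```text
clock: 12.3
ee_pos: [0.5151, -0.3803, 0.1236]
eef_rot: [0.0, 0.99, 0.139, 0.0]
wrist_force: [-0.2, 0.3, -0.4]
width: 0.601
```

```bash
python3 - <<'E'
from h import *
c=camera_info("wrist");a=cv2.cvtColor(grab_frame("wrist"),cv2.COLOR_RGB2BGR)
cv2.imwrite("pics/w4.png",a);np.savez("w4.npz",**c)
q=[.5152,-.379,.28];co,s=np.cos(q[2]),np.sin(q[2])
P=np.array([(.086,.063,.006),(-.086,.063,.006),(.007,.037,.038),(-.007,.037,.038),(-.11,.036,.006)])
print(w2p(c,np.c_[P[:,:2]@np.array([[co,s],[-s,co]])+q[:2],P[:,2]]).round(0).tolist(),pose()[0])
E
```

```text
[[410.0, 129.0], [234.0, 130.0], [330.0, 160.0], [314.0, 160.0], [212.0, 158.0]] [ 0.51333995 -0.37832928  0.11990981]
```

View pics/w4.png

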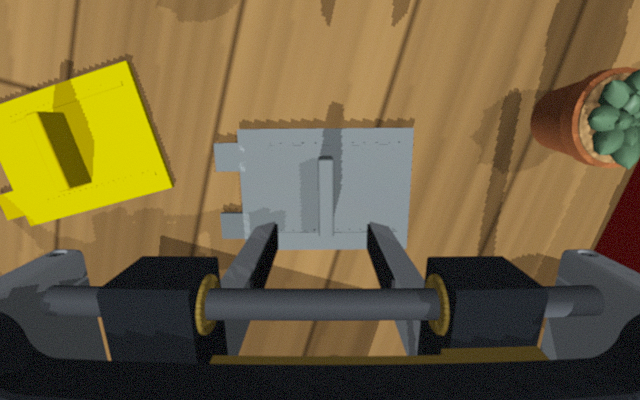

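Emit:
arm_command(
  plan=[0.3,-0.1,0,0,0,0,0.3,-0.1,2,0,0,0,0.3,-0.1,4,0,0,0,0.3,-0.1,6,0,0,0,0.3,-0.1,8,0,0,0,0.3,-0.1,9,0,0,0,0.3,-0.1,9,0,0,0,0.3,-0.1,9,0,0,0,0.3,-0.1,9,0,0,0,0.3,-0.1,9,0,0,0],
)

```text
clock: 13.35
ee_pos: [0.5185, -0.3781, 0.0356]
eef_rot: [0.001, 0.99, 0.14, 0.001]
wrist_force: [-0.6, 0.3, 0.7]
width: 0.6
```

```bash
python3 - <<'E'
from h import *
print(pose()[0],delta([.5176,-.3767,.009],down(.28)))
E
```

```text
[ 0.51854087 -0.3780665   0.03562793] (array([-0.06, -0.16,  2.66]), array([ 0.0017, -0.0012,  0.0001]))
```

Emit:
arm_command(
  plan=[0,-0.1,1,0,0,0,0,-0.1,2,0,0,0,0,-0.1,2.6,0,0,0,0,-0.1,2.6,0,0,0,0,-0.1,2.6,0,0,0,0,-0.1,2.6,0,0,0,0,-0.1,2.6,0,0,0,0,-0.1,2.6,0,0,0,0,-0.1,2.6,0,0,0,0,-0.1,2.6,0,0,0],
  grip=1,
  grip_force=50,
)

```text
clock: 14.35
ee_pos: [0.5176, -0.3765, 0.0084]
eef_rot: [-0.0, 0.99, 0.14, -0.0]
wrist_force: [-0.0, -0.0, -1.8]
width: 0.145
```

```bash
python3 - <<'E'
from h import *
p,R=pose();s=status.sense();print(p,s["width"]*94,s["wrist_force"],R.as_matrix()[:,0])
E
```

```text
[ 0.51756508 -0.37651592  0.00839571] 13.66894187593856 [-0.02623707 -0.02439906 -1.75531085] [ 9.61037727e-01  2.76417233e-01 -1.53043529e-05]
```

```bash
cat >> h.py <<'E'
BO=np.array([.566,.0355,0]);BY=-.066
def cov(tx,tz,th,ty=0.):
    Rb=Ro.from_euler('z',BY);Rc=Rb*Ro.from_euler('y',-th)
    tip=BO+Rb.apply([tx,ty,tz]);O=tip-Rc.apply([-.110,0,.003])
    return O+Rc.apply([0,0,.0084]),Rc*Ro.from_euler('x',np.pi)
def tipnow():
    p,R=pose();Rb=Ro.from_euler('z',BY);Rc=Rb.inv()*R*Ro.from_euler('x',np.pi)
    pb=Rb.inv().apply(p-BO);f=lambda v:((pb+Rc.apply(np.array(v)-[0,0,.0084]))*1000).round(1)
    return "tip",f([-.11,0,.003]),"far",f([.086,0,.003]),"tilt",-Rc.as_euler('zyx')[1].round(3),"yaw",Rc.as_euler('zyx')[0].round(3)
E
python3 - <<'E'
from h import *
print(tipnow()); print(cov(-.07,.14,.24)[0],delta(*cov(-.07,.14,.24)))
E
```

```text
('tip', array([-124.6, -451.6,    3. ]), 'far', array([  59.7, -385.1,    3. ]), 'tilt', np.float64(-0.0), 'yaw', np.float64(0.346))
[0.60148615 0.03315451 0.17139251] (array([ 19.39, -37.05, -16.29]), array([-0.0417,  0.2376,  0.3444]))
```

Emit:
arm_command(
  plan=[0,0,-2,0,0,0,0,0,-4,0,0,0,0,0,-7,0,0,0,0,0,-10,0,0,0,0,0,-13,0,0,0,0,0,-16,0,0,0,0,0,-18,0,0,0,0,0,-19,0,0,0,0,0,-19,0,0,0,0,0,-19,0,0,0],
)

```text
clock: 15.35
ee_pos: [0.5171, -0.3761, 0.1973]
eef_rot: [-0.001, 0.99, 0.14, -0.001]
wrist_force: [-0.3, -0.1, -2.0]
width: 0.145
```

Emit:
arm_command(
  plan=[1.5,-3,0,0,0,0,3.7,-7,0,0,0,0.1,5.8,-11,0,-0.01,0.05,0.2,7.9,-15,0,-0.02,0.1,0.3,10,-19,0,-0.03,0.15,0.34,12,-23,0,-0.04,0.2,0.344,14.2,-27,0,-0.042,0.238,0.344,16.2,-31,0,-0.042,0.238,0.344,18,-34.4,0,-0.042,0.238,0.344,19.4,-37,0,-0.042,0.238,0.344],
)

```text
clock: 16.35
ee_pos: [0.6004, 0.0351, 0.1965]
eef_rot: [0.004, 0.992, -0.032, 0.118]
wrist_force: [-0.0, -0.9, -1.9]
width: 0.146
```

```bash
python3 - <<'E'
from h import *
grab_frame("wrist");grab_frame("wrist")
c=camera_info("wrist");a=cv2.cvtColor(grab_frame("wrist"),cv2.COLOR_RGB2BGR);cv2.imwrite("pics/w5.png",a);np.savez("w5.npz",**c)
print(tipnow(),pose()[0],status.sense()["wrist_force"])
for a in[(-.07,.14,.24),(-.07,.09,.24),(-.07,.051,.24),(-.092,.051,.24)]:print(a,delta(*cov(*a)))
E
```

```text
('tip', array([-71. ,   0.8, 165.4]), 'far', array([119.5,   1.5, 211.3]), 'tilt', np.float64(0.237), 'yaw', np.float64(0.004)) [0.60066812 0.03440936 0.19642176] [-0.22333876 -0.92631713 -2.08412534]
(-0.07, 0.14, 0.24) (array([-0.5 ,  0.12,  2.45]), array([-0.0003,  0.0033,  0.0037]))
(-0.07, 0.09, 0.24) (array([-1.67,  0.12,  7.31]), array([-0.0003,  0.0033,  0.0037]))
(-0.07, 0.051, 0.24) (array([-2.59,  0.11, 11.11]), array([-0.0003,  0.0033,  0.0037]))
(-0.092, 0.051, 0.24) (array([-4.73,  0.11, 10.59]), array([-0.0003,  0.0033,  0.0037]))
```

View pics/w5.png

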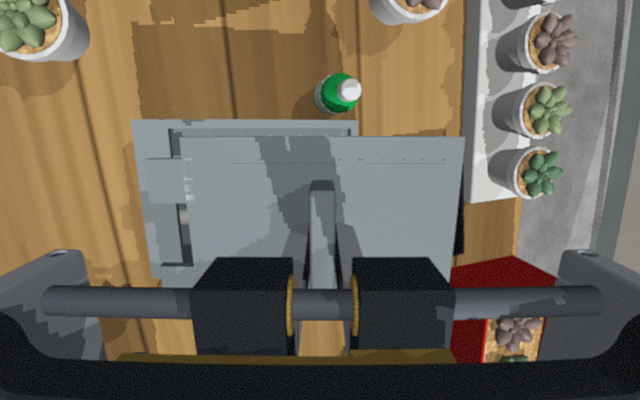

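```bash
python3 - <<'E'
from h import *
c=dict(np.load("w5.npz"));p,R=pose();Rc=R*Ro.from_euler('x',np.pi)
f=lambda v:p+Rc.apply(np.array(v)-[0,0,.0084])
print("cover pred",w2p(c,[f(v) for v in[(-.11,.05,.006),(-.11,.022,.006),(-.086,.063,.006),(.086,.063,.006)]]).round(1).tolist(),"obs (147,159)(148.5,203)(181,137)(464,138)")
Rb=Ro.from_euler('z',BY)
print("box pred",w2p(c,[BO+Rb.apply(v) for v in[(-.108,.077,.072),(-.078,.069,.072),(-.078,-.069,.072),(.108,.077,.072)]]).round(1).tolist(),"obs (133,121)(169,129)(162..,263)(357,121)")
E
```

```text
cover pred [[144.2, 161.3], [150.2, 204.9], [179.7, 139.6], [463.3, 139.3]] obs (147,159)(148.5,203)(181,137)(464,138)
box pred [[132.1, 120.1], [169.0, 128.8], [185.1, 268.0], [362.7, 120.0]] obs (133,121)(169,129)(162..,263)(357,121)
```

The cover and the box both match their predicted pixels within about 2 px (tongue at (147,160), lip corner at (169,129)). I lower the tongues in front of the lip, then slide them under it.

Emit:
arm_command(
  plan=[-0.5,0.2,2,0,0,0,-0.9,0.2,4,0,0,0,-1.4,0.2,6,0,0,0,-1.9,0.2,8,0,0,0,-2.2,0.2,9.5,0,0,0,-2.4,0.2,10.2,0,0,0,-2.5,0.2,10.7,0,0,0,-2.6,0.2,11,0,0,0,-2.6,0.2,11.1,0,0,0,-2.6,0.2,11.1,0,0,0],
)

```text
clock: 17.5
ee_pos: [0.6033, 0.0304, 0.085]
eef_rot: [0.004, 0.992, -0.033, 0.12]
wrist_force: [0.6, 0.4, -1.3]
width: 0.147
```

```bash
python3 - <<'E'
from h import *
print(tipnow(),status.sense()["wrist_force"],status.sense()["ft_torque"])
for a in[(-.09,.051,.24),(-.095,.052,.24)]:print(a,delta(*cov(*a)))
E
```

```text
('tip', array([-68. ,  -2.7,  53.4]), 'far', array([122.3,  -2.6, 100.3]), 'tilt', np.float64(0.241), 'yaw', np.float64(0.0)) [ 0.64155703  0.4274126  -1.30920567] [-0.0557984   0.27460751 -0.03154896]
(-0.09, 0.051, 0.24) (array([-2.19, -0.26, -0.27]), array([ 0.0003, -0.0015,  0.0004]))
(-0.095, 0.052, 0.24) (array([-2.65, -0.26, -0.49]), array([ 0.0003, -0.0015,  0.0004]))
```

Emit:
arm_command(
  plan=[0,-0.1,0.2,0,0,0,-0.4,-0.15,0.1,0,0,0,-0.8,-0.15,0,0,0,0,-1.2,-0.15,-0.1,0,0,0,-1.6,-0.15,-0.2,0,0,0,-2,-0.15,-0.3,0,0,0,-2.2,-0.15,-0.3,0,0,0,-2.2,-0.15,-0.3,0,0,0,-2.2,-0.15,-0.3,0,0,0,-2.2,-0.15,-0.3,0,0,0],
)

```text
clock: 18.5
ee_pos: [0.5812, 0.0334, 0.0822]
eef_rot: [0.004, 0.992, -0.033, 0.12]
wrist_force: [-0.2, -0.8, -1.9]
width: 0.142
```

```bash
python3 - <<'E'
from h import *
print(tipnow(),status.sense()["wrist_force"],status.sense()["ft_torque"])
for a in[(-.094,.052,.24),(-.095,.0535,.16),(-.096,.0545,.10),(-.097,.055,.05),(-.097,.055,0)]:print(a,delta(*cov(*a)))
E
```

```text
('tip', array([-90.2,  -1.1,  50.7]), 'far', array([100.1,  -1.1,  97.5]), 'tilt', np.float64(0.241), 'yaw', np.float64(0.0)) [-0.18079766 -0.75198594 -1.87477844] [-0.02908659  0.22843429  0.02895199]
(-0.094, 0.052, 0.24) (array([-0.34, -0.11, -0.2 ]), array([ 0.0003, -0.0009,  0.0002]))
(-0.095, 0.0535, 0.16) (array([-0.39, -0.11,  0.51]), array([ 0.0003, -0.0809,  0.0002]))
(-0.096, 0.0545, 0.1) (array([-0.51, -0.11,  1.05]), array([ 0.0003, -0.1409,  0.0002]))
(-0.097, 0.055, 0.05) (array([-0.66, -0.11,  1.52]), array([ 0.0003, -0.1909,  0.0002]))
(-0.097, 0.055, 0) (array([-0.75, -0.11,  2.06]), array([ 3.000e-04, -2.409e-01,  2.000e-04]))
```

Emit:
arm_command(
  plan=[-0.2,0,0,0,-0.02,0,-0.35,0,0.1,0,-0.03,0,-0.37,0,0.25,0,-0.05,0,-0.39,0,0.5,0,-0.08,0,-0.43,0,0.7,0,-0.1,0,-0.47,0,0.9,0,-0.12,0,-0.51,0,1.05,0,-0.141,0,-0.56,0,1.2,0,-0.158,0,-0.6,0,1.3,0,-0.17,0,-0.6,0,1.3,0,-0.17,0],
  grip_force=60,
)

```text
clock: 19.5
ee_pos: [0.5781, 0.0336, 0.0681]
eef_rot: [0.001, 0.999, -0.033, 0.035]
wrist_force: [-4.0, 0.8, 4.0]
width: 0.14
```

```bash
python3 - <<'E'
from h import *
print(tipnow(),status.sense()["wrist_force"],status.sense()["ft_torque"])
for a in[(-.097,.055,.05),(-.097,.055,0),(-.097,.054,-0.03)]:print(a,delta(*cov(*a)))
E
```

```text
('tip', array([-97.2,  -1.1,  55.1]), 'far', array([98.3, -1. , 68.7]), 'tilt', np.float64(0.07), 'yaw', np.float64(0.0)) [-4.03236488  0.83274933  3.9601478 ] [-0.06400865  0.35951051 -0.0163935 ]
(-0.097, 0.055, 0.05) (array([ 0.03, -0.11,  0.22]), array([ 0.0003, -0.0195,  0.0003]))
(-0.097, 0.055, 0) (array([ 0.03, -0.11,  0.77]), array([ 0.0003, -0.0695,  0.0003]))
(-0.097, 0.054, -0.03) (array([ 0.01, -0.11,  1.2 ]), array([ 0.0003, -0.0995,  0.0003]))
```

Emit:
arm_command(
  plan=[0,0,0.15,0,-0.014,0,0,0,0.3,0,-0.028,0,0,0,0.45,0,-0.042,0,0,0,0.6,0,-0.055,0,0,0,0.75,0,-0.068,0,0,0,0.8,0,-0.078,0,0,0,0.85,0,-0.085,0,0,0,0.9,0,-0.09,0,0,0,0.9,0,-0.09,0,0,0,0.9,0,-0.09,0],
)

```text
clock: 20.5
ee_pos: [0.5784, 0.0338, 0.0611]
eef_rot: [-0.0, 0.999, -0.033, -0.01]
wrist_force: [-10.4, 1.1, 14.6]
width: 0.144
```

```bash
python3 - <<'E'
from h import *
print(tipnow(),status.sense()["wrist_force"],status.sense()["ft_torque"])
a=cv2.cvtColor(grab_frame("wrist"),cv2.COLOR_RGB2BGR);cv2.imwrite("pics/w6.png",a)
E
```

```text
('tip', array([-97.6,  -0.9,  57.9]), 'far', array([98.4, -0.9, 54. ]), 'tilt', np.float64(-0.02), 'yaw', np.float64(0.0)) [-10.42444024   1.10445087  14.64168305] [-0.04368744  0.83709372 -0.11276689]
```

Past level, but the contact force (Fx −10 N, Fz +15 N) says the catch may not have snapped. I release and press near the far edge with shut fingers.

Emit:
arm_command(
  plan=[0,0,0,0,0,0,0,0,0,0,0,0,0,0,0,0,0,0,0,0,0,0,0,0,0,0,0,0,0,0,0,0,-1,0,0,0,0,0,-3,0,0,0,0,0,-5,0,0,0,0,0,-7,0,0,0,0,0,-7,0,0,0],
  grip=0.6,
)

```text
clock: 21.55
ee_pos: [0.5827, 0.0334, 0.1325]
eef_rot: [-0.0, 0.999, -0.033, -0.006]
wrist_force: [0.1, 0.8, 0.6]
width: 0.401
```

```bash
python3 - <<'E'
from h import *
Rb=Ro.from_euler('z',BY);c=camera_info("wrist");a=cv2.cvtColor(grab_frame("wrist"),cv2.COLOR_RGB2BGR)
cv2.imwrite("pics/w7.png",a)
print(pose()[0],status.sense()["wrist_force"],status.sense()["width"])
print("home pred",w2p(c,[BO+Rb.apply(v) for v in[(.098,.063,.058),(-.074,.063,.058),(.092,.018,.06),(.092,-.018,.06)]]).round(0).tolist())
for z in(.131,.075):print(delta(BO+Rb.apply([.072,0,z]),down(BY)))
E
```

```text
[0.58146946 0.03342053 0.13077076] [-0.19336661 -0.05347457 -0.40055125] 0.4040653463561159
home pred [[421.0, 131.0], [215.0, 131.0], [411.0, 184.0], [408.0, 224.0]]
(array([ 5.64, -0.1 , -0.11]), array([0.0003, 0.0155, 0.0002]))
(array([ 5.73, -0.11,  5.49]), array([0.0003, 0.0155, 0.0002]))
```

View pics/w7.png

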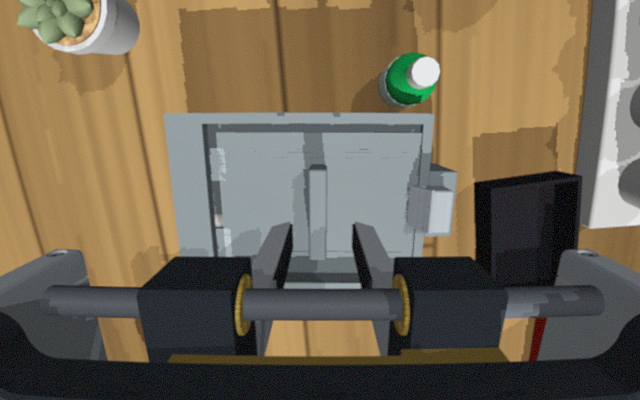

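The cover lies in the box. Its left edge is at row 131 as predicted, and the catch nose is at column ~410 over the plate edge (~421), which matches its rest position. That suggests it has snapped. I'll press to confirm.

Emit:
arm_command(
  plan=[0,-0.1,0,0,0,0,1.5,-0.1,0,0,0.015,0,3.5,-0.1,0,0,0.015,0,5.2,-0.1,0,0,0.015,0,5.7,-0.1,0,0,0.015,0,5.7,-0.1,1.5,0,0.015,0,5.7,-0.1,3,0,0.015,0,5.7,-0.1,4.5,0,0.015,0,5.7,-0.1,5.5,0,0.015,0,5.7,-0.1,5.5,0,0.015,0],
  grip=1,
)

```text
clock: 22.6
ee_pos: [0.6345, 0.0309, 0.0709]
eef_rot: [0.0, 0.999, -0.033, -0.004]
wrist_force: [-0.3, -0.3, 0.7]
width: 0.004
```

Emit:
arm_command(
  plan=[0,0,0.3,0,0,0,0,0,0.6,0,0,0,0,0,0.9,0,0,0,0,0,1.2,0,0,0,0,0,1.4,0,0,0,0,0,1.5,0,0,0,0,0,1.6,0,0,0,0,0,1.7,0,0,0,0,0,1.7,0,0,0,0,0,1.7,0,0,0],
)

```text
clock: 23.6
ee_pos: [0.6359, 0.0308, 0.0582]
eef_rot: [0.0, 0.999, -0.033, -0.002]
wrist_force: [-3.2, -0.3, 10.6]
width: 0.005
```

```bash
python3 - <<'E'
from h import *
Rb=Ro.from_euler('z',BY);s=status.sense();print(Rb.inv().apply(pose()[0]-BO),s["wrist_force"],s["width"])
E
```

```text
[ 7.00502332e-02 -6.96826569e-05  5.82112094e-02] [-3.24264662 -0.3129949  10.55682018] 0.005312471484431094
```

The plate top is at 58.2 mm under 10.6 N, and its home height is 58. One firmer push, then back off and check.

Emit:
arm_command(
  plan=[0,0,0.2,0,0,0,0,0,0.4,0,0,0,0,0,0.4,0,0,0,0,0,0.4,0,0,0,0,0,0.4,0,0,0,0,0,0.4,0,0,0,0,0,0.4,0,0,0,0,0,0.4,0,0,0,0,0,0.4,0,0,0,0,0,0.4,0,0,0],
)

```text
clock: 24.6
ee_pos: [0.636, 0.0308, 0.058]
eef_rot: [0.0, 0.999, -0.033, -0.001]
wrist_force: [-8.9, 0.1, 28.8]
width: 0.005
```

Emit:
arm_command(
  plan=[0,0,-1,0,0,0,0,0,-4,0,0,0,-1,0,-8,0,0,0,-3,0,-11,0,0,0,-5,3,-13,0,0,0,-7,6,-14,0,0,0,-8,9,-14,0,0,0,-8,10,-14,0,0,0,-8,10,-14,0,0,0,-8,10,-14,0,0,0],
)

```text
clock: 25.6
ee_pos: [0.5507, -0.0631, 0.192]
eef_rot: [-0.0, 0.999, -0.033, -0.002]
wrist_force: [-0.6, -0.2, -0.3]
width: -0.001
```

```bash
python3 - <<'E'
from h import *
Rb=Ro.from_euler('z',BY);c=camera_info("wrist");a=cv2.cvtColor(grab_frame("wrist"),cv2.COLOR_RGB2BGR)
P=[BO+Rb.apply(v) for v in[(.098,.063,.058),(.098,-.063,.058),(-.074,.063,.058),(-.074,-.063,.058),(.092,.018,.06),(.092,-.018,.06),(.019,.037,.09),(.019,-.037,.09),(.005,.037,.09)]]
q=w2p(c,P).round(0);print(q.tolist())
x0,y0=np.maximum(q.min(0).astype(int)-30,0);x1,y1=q.max(0).astype(int)+30
b=cv2.resize(a[y0:y1,x0:x1],None,fx=3,fy=3,interpolation=cv2.INTER_CUBIC)
for u in q: cv2.circle(b,(int((u[0]-x0)*3),int((u[1]-y0)*3)),3,(0,0,255),1)
print(b.shape,x0,y0);cv2.imwrite("pics/w8.png",b[:600,:800])
E
```

```text
[[433.0, 26.0], [424.0, 157.0], [255.0, 26.0], [261.0, 157.0], [425.0, 75.0], [422.0, 112.0], [354.0, 46.0], [353.0, 132.0], [338.0, 46.0]]
(561, 714, 3) 225 0
```

View pics/w8.png

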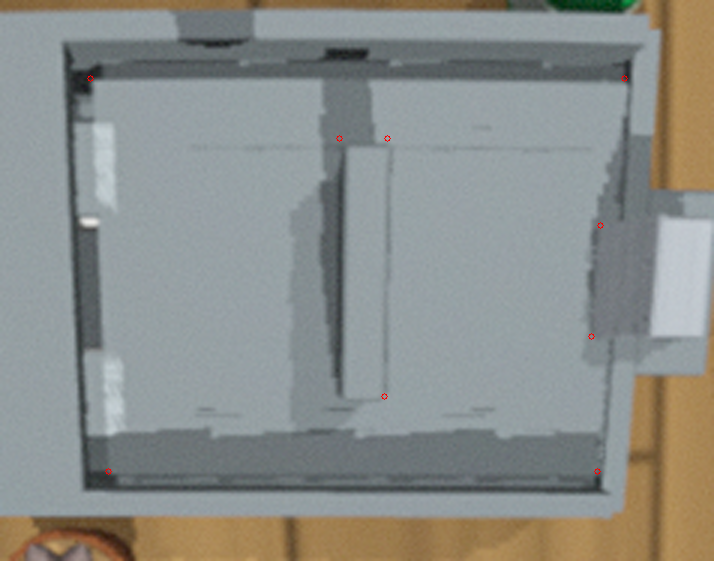

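The plate corners match their home predictions ((433,26) and (255,26)), and the catch nose sits over the far edge at its rest position, crop (597,225–336). The arm is clear of everything, so I hand in.

```bash
python3 -c "
from workcell import ticket,status
print(status.sense()['clock']);print(ticket.hand_in())"
```

```text
25.65
the job is handed in; nothing more can be done
None
```

The presser board is in the tray and the cover is in the box under the catch. I handed the job in at 25.65 s; the hand-in gives no verdict.

- **Board:** the first grip attempt lifted before the fingers had closed. The board stayed where it was, and the second attempt worked. A top view after release showed it flat and near the tray's centre.
- **Cover:** I hooked the tongues under the lip at about 0.24 rad, swung the cover down, let go, then pressed near the far edge with shut fingers.
- **Last checks:** the plate top stood at 58.0 mm under a 29 N push (home height is 58 mm). In the last close-up the plate corners and the catch nose were within a few pixels of their home and rest positions. The gripper was clear and the wrist force was near zero.
- **Disagreements:** the top and wrist cameras differed by about 3 mm on the box's y position, which is inside the fit's play. At the end of the swing, a side force of about 10 N left it unclear whether the catch had snapped, so I pressed again. The check that it snapped is visual, because the catch joint can't be read.
- **Pots, bottle and pan:** I did not measure them again after the moves. Nothing looked shifted in the pictures, and the force readings showed no unexpected contact.
- **Pictures:** I viewed 11, one past the budget of 10.

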